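# Clip the snap hook on to the clock movement's lifting eye

## Robot

A 7-joint arm with a two-finger parallel gripper is mounted at the origin on the work surface. World frame = base frame: x ahead of the robot, y to its left, z up, the work surface at z = 0. Lengths are in mm, angles in rad, forces in N, time in s.
With the tool pointing down it reaches from about 400 to 925 mm from the base axis. Payload 5.6 kg.
Tool frame: the origin (TCP) lies at the centre of the arm's flange, where the gripper is bolted on; the fingertips stand 173 mm ahead of it and the grasp point (between the pads) lies 155 mm ahead of it (bot.tcp_to_grasp is the distance from the TCP to the grasp point, in mm); z points along the fingers, y is the direction in which the jaws open and shut (so a half turn about z gives the same grasp; the last joint's range is limited). The gripper opens to 85 mm and grips with 20 to 120 N. Pads are 22 mm wide; open, the fingers measure 114 mm over their backs; the gripper's body (76 mm by 85 mm) begins 54 mm behind the grasp point. The pads swing forward as they close: fully open they stand 13 mm farther back than shut.
Start: joints at [-1.198, 0.468, -0.012, 1.603, 0.006, 1.071, -0.056], TCP at [262.581, 594.603, 404.69] pointing down, gripper open.
Joint ranges: [-2.53, 2.53], [-0.31, 2.02], [-1.57, 1.55], [0.28, 2.44], [-1.29, 4.43], [0.15, 1.84], [-2.92, 2.92]. Speed limits (rad/s): [2.57, 2.57, 3.14, 3.14, 3.14, 3.14, 3.14].

## Interface

Orientations are given as a unit quaternion [w, x, y, z].
In Python, from bench import telemetry, snapshot, finish_job, search_frame, bot gives the robot as it stands. The module is installed in compiled form; this text tells all that it offers.
- The arm moves only by the tool drive_tool, never from a script. Its argument "targets" is text: rows parted by semicolons, each of 4 numbers parted by spaces: the shift along the tool's x, y, z in cm, then the turn about the tool's z in rad. In form: x y z roll; .... A call has 1 to 10 rows; each row is the pose to reach, as a shift and turn from the pose commanded when the call began, along the tool's axes at that moment; what a row does not reach only later rows make up. A row lasts 1/8 s, in which the tool goes at most 62.5 mm and 10.7 degrees, less where a joint would pass 70% of its speed; a pose out of reach is approached as far as the arm can. A call with a gripper value outside its range is refused whole. "grip" is the opening, from -1 (shut) to 1 (fully open), so that 0 is half open, set as the call begins (left out, the last holds). The fingers move at their own pace and stop on an object; "squeeze" is the grip in N (left out, the last holds). Time passes only in rows, so rows that repeat a pose let the fingers close. It gives the time, the measured TCP pose, the force and the opening at its end, in the units of the state.
- telemetry.state(): the state, without advancing time (a new reading comes with each control period).
- snapshot(name): name is "scene" or "top"; returns a dict with "image" (480x640x3 uint8, red, green, blue), "camera_matrix" (3x3 intrinsics, pixels), "rvec" (rotation vector, rad) and "tvec" (3), from world to camera coordinates, as OpenCV has them. Camera axes: x right, y down, z forward; pixel columns grow to the right and rows downward; lengths in mm; the calibration is good to about 2 mm. A picture is of the moment at which its call begins. There is no depth.
- finish_job(): hands the job in, once; it reports no verdict.
Trained networks look in a picture, given as the dict that the camera call returned (one of the last four; its "shot" number tells which), for a name from the list of things; names that differ only in an ending like _2 or _b are one class to them, and where a whole thing is asked for, a point or a joint stands for the part that bears it (a point fixed in the world has none). Each returns a list of dicts, best first, with "conf" (0 to 1); they miss things now and then, are a little off and sometimes report something else, mostly with a low value. They report only what shows in the picture. A call takes as long as a camera call.
- search_frame(picture, label): "xy" ([column, row] in pixels, amid what is visible of it).
The state is a dict: "clock": time; "qpos": joint angles; "dq": joint speeds; "effort": joint torques, N m; "position": TCP position; "tool_rot": TCP orientation; "ft_force": force on the tool from outside, world axes, zero at the start; "ft_torque": the same for the moment, N m; "width": finger opening in mm.
Only numpy, scipy, OpenCV 4.12 (cv2) and the standard library are available. Lean on these libraries where they do the work, as an engineer would, in place of code of your own. Each camera call takes 0.05 s, during which the arm holds its last target.

## Task

The brass clock movement is about to be lifted off the bench: clip the sprung snap hook on to the movement's tall lifting eye. Press the hook straight down over the eye's crossbar until the gate has passed the bar and sprung shut beneath it, then let go and leave the hook hanging on the bar.

Things in the scene. Friction and masses are not known exactly. Their poses are not given: they have to be found in the camera images.
- snap_hook: Snap hook, 0.35 kg, standing mouth down: inverted steel U, flat black grip on top; 122 mm tall, x 53, y 30 mm. Origin: underside, mid mouth; z up. Legs' inner faces x -15 and +15 mm, outer -29 and +24; open through in y. Crook inside: inverted V, peak z 72 mm; hanging, the bar's centre sits near z 67. Works either way round. Not the gateless closed frame with a round knob nearby.
- hook_grip (a point): Centre of the hook's flat black plastic grip, 102 mm above its leg ends, over the hook's origin; same axes as the hook. The grip measures 40 mm along x, 16 mm along y, 40 mm along z: pinch it across its 16 mm, fingers closing along y. The steel shoulders start 20 mm below this point.
- gate (a joint): The hook's sprung flap across the mouth: 0 = shut, 1.5 rad = fully open, opens upwards (inwards) only; hinged at x -20, z 16 mm in the hook's frame, tip at x +13. Light spring, about 1 to 5 N on the bar. The bar passes its tip once its centre is about 50 mm above the leg ends (mid mouth; 56 mm at most); the flap then springs shut below it.
- lift_eye (a point): Centre of the crossbar of the lifting eye on the brass clock movement (two plates, wheels between, wooden base 86 x 124 mm; heavy, fixed). Eye: upright staple of 8 mm round steel. Crossbar level along this y, 64 mm clear between uprights, centre 76 mm above the brass top plate, 168 mm above the bench. The hook's y must lie along this y, either way round.

How it is judged:
By the outcome, as a careful person would: the job done as asked, in the order asked, and still so for the second after the job is handed in, with the robot touching nothing.
It also fails if it takes over 37 s, if anything falls off the work surface, if the arm or the gripper's body presses on something with over 40 N, if the wrist force passes 120 N, or if a joint passes its speed limit or range.

## Working session

There is one attempt and no reset: what is moved stays moved. The work goes in short steps, Python scripts to look and compute and a tool call to move; the robot and the scene stay as the last step left them, time stands still between calls to the robot, and variables do not carry over. Pictures are saved under pics/ and viewed, and the job is handed in when it is done.

Besides the shell and the picture viewer there is one more tool, called after "Call:" as name(argument=value, ...), one argument or row to a line, values as JSON. drive_tool: Moves the arm, as the interface text tells. Its arguments: {"type":"object","properties":{"targets":{"type":"string"},"grip":{"type":"number"},"squeeze":{"type":"number"}},"required":["targets"]}

```bash
mkdir -p pics; cat > h.py <<'E'
import numpy as np, cv2
from bench import telemetry, snapshot, finish_job, search_frame, bot
def cam(p):
    R=cv2.Rodrigues(np.array(p["rvec"],float))[0]; t=np.array(p["tvec"],float).ravel(); K=np.array(p["camera_matrix"],float)
    return R,t,K
def proj(p,X):
    R,t,K=cam(p); x=(K@(R@np.atleast_2d(X).T+t[:,None])).T; return x[:,:2]/x[:,2:]
def ray(p,uv):
    R,t,K=cam(p); d=R.T@np.linalg.solve(K,[uv[0],uv[1],1]); return -R.T@t,d/np.linalg.norm(d)
def atz(p,uv,z):
    o,d=ray(p,uv); return o+d*(z-o[2])/d[2]
def tri(p1,a,p2,b):
    o1,d1=ray(p1,a);o2,d2=ray(p2,b)
    s=np.linalg.lstsq(np.c_[d1,-d2],o2-o1,rcond=None)[0]
    A,B=o1+s[0]*d1,o2+s[1]*d2; return (A+B)/2,np.linalg.norm(A-B)
def save(p,n): cv2.imwrite("pics/"+n,cv2.cvtColor(p["image"],cv2.COLOR_RGB2BGR))
E
python3 - <<'E'
from h import *
import pickle
np.set_printoptions(precision=1,suppress=True)
P={n:snapshot(n) for n in("scene","top")}
pickle.dump(P,open("P0.pkl","wb"))
for n,p in P.items():
    save(p,n+"0.png"); print(n,ray(p,(320,240)))
    for l in("snap_hook","hook_grip","lift_eye","gate"): print(l,search_frame(p,l)[:3])
s=telemetry.state();print(s)
E
```

```text
scene (array([1079.6, -145.1,  845. ]), array([-0.6,  0.1, -0.8]))
snap_hook [{'xy': [186.3, 248.0], 'conf': 0.56}]
hook_grip [{'xy': [187.2, 247.3], 'conf': 0.86}]
lift_eye [{'xy': [383.7, 258.7], 'conf': 0.56}]
gate []
top (array([509. , -33.8, 852.4]), array([ 0.1, -0. , -1. ]))
snap_hook [{'xy': [444.5, 282.9], 'conf': 0.61}]
hook_grip []
lift_eye [{'xy': [241.0, 224.3], 'conf': 0.67}]
gate [{'xy': [437.0, 280.9], 'conf': 0.53}]
{'clock': 0.5, 'qpos': array([-1.2,  0.5, -0. ,  1.6,  0. ,  1.1, -0.1]), 'dq': array([ 0., -0.,  0.,  0., -0., -0., -0.]), 'effort': array([ -0. , -53.2,   0. , -25.1,   0. ,   0. ,  -0. ]), 'position': array([262.5, 594.6, 404.7]), 'tool_rot': array([ 0. ,  0.2,  1. , -0. ]), 'ft_force': array([ 0.6,  0.6, -0.6]), 'ft_torque': array([-0.,  0., -0.]), 'width': 85.30139787477887}
```

View pics/scene0.png

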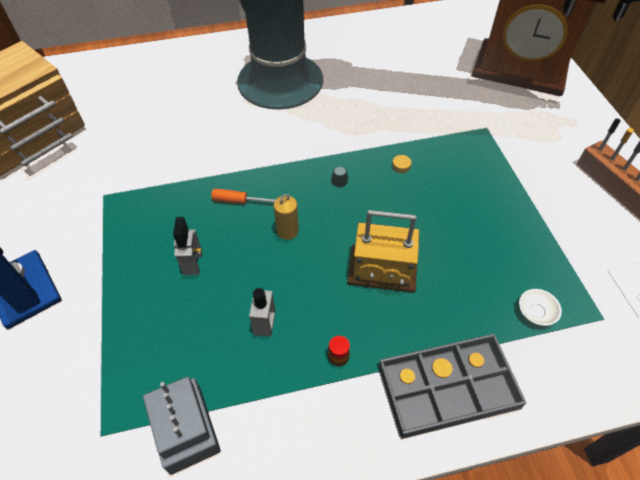

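View pics/top0.png

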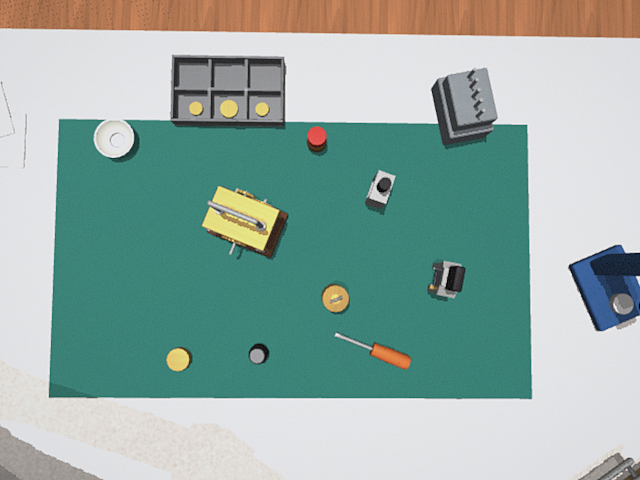

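```bash
python3 - <<'E'
from h import *
import pickle
P=pickle.load(open("P0.pkl","rb"))
def crop(n,u,v,w,h,k):
    c=P[n]["image"][v:v+h,u:u+w]; return cv2.resize(c[:,:,::-1],None,fx=k,fy=k,interpolation=cv2.INTER_CUBIC)
a=np.vstack([np.hstack([crop("scene",150,205,80,60,5),crop("top",415,250,80,60,5)]),np.hstack([crop("scene",340,190,100,75,4),crop("top",190,175,100,75,4)])])
cv2.imwrite("pics/c0.png",a)
E
```

```text
(no output)
```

View pics/c0.png

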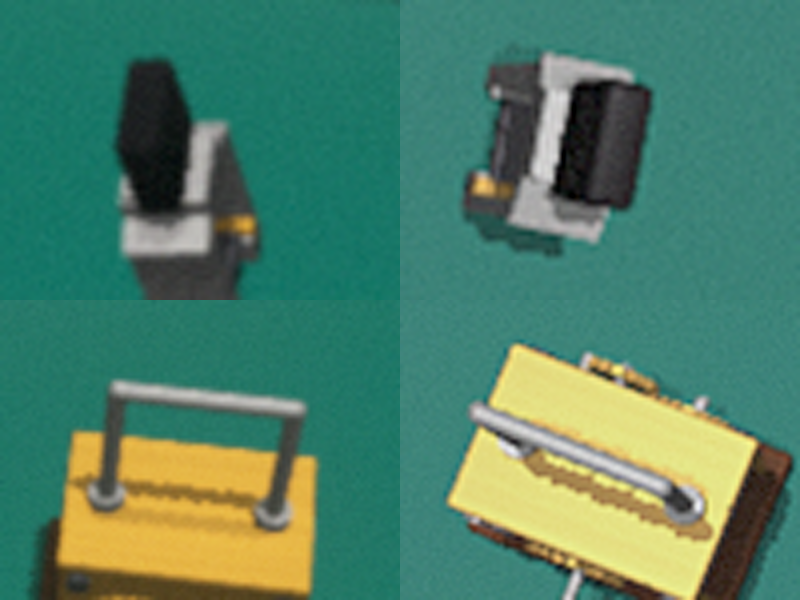

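```bash
cat > fit.py <<'E'
from h import *
import pickle
np.set_printoptions(precision=2,suppress=True)
def segs(pose,boxes):
    x,y,z,a=pose; c,s=np.cos(a),np.sin(a); S=[]
    for (x0,x1,y0,y1,z0,z1) in boxes:
        V=np.array([[X,Y,Z] for X in(x0,x1) for Y in(y0,y1) for Z in(z0,z1)],float)
        W=np.c_[c*V[:,0]-s*V[:,1]+x,s*V[:,0]+c*V[:,1]+y,V[:,2]+z]
        for i in range(8):
            for j in range(i):
                if bin(i^j).count("1")==1: S.append((W[i],W[j]))
    return S
def draw(p,u,v,w,h,k,items):
    im=cv2.resize(p["image"][v:v+h,u:u+w,::-1],None,fx=k,fy=k,interpolation=cv2.INTER_CUBIC)
    for S,col in items:
        for A,B in S:
            q=(proj(p,[A,B])-[u,v]+.5)*k
            cv2.line(im,tuple(int(t) for t in q[0]),tuple(int(t) for t in q[1]),col,1,cv2.LINE_AA)
    return im
GRIP=[(-20,20,-8,8,82,122)]; BODY=[(-29,24,-15,15,0,82)]
E
python3 - <<'E'
from fit import *
P=pickle.load(open("P0.pkl","rb"));s,t=P["scene"],P["top"]
print("grip top tri",tri(s,(180.4,218.6),t,(459,279)), atz(t,(459,279),122), atz(s,(180.4,218.6),122))
for a in((587,203),(605,82),(632,208),(650,88)):
    print(atz(t,(415+(a[0]-400)/5-.5,250+a[1]/5-.5),122))
for n,A in(("scene",[(369.5,212),(415.5,217)]),("top",[(209,202.7),(257.5,222)])):
    q=[atz(P[n],a,168) for a in A]; d=q[1]-q[0]; print(n,q,(q[0]+q[1])/2,np.linalg.norm(d),np.arctan2(d[1],d[0]))
E
```

```text
grip top tri (array([ 495.39, -256.55,  137.67]), np.float64(2.8356166533387555)) [ 494.82 -262.93  122.  ] [ 483.07 -257.59  122.  ]
[ 477.53 -251.66  122.  ]
[ 515.17 -257.62  122.  ]
[ 476.06 -265.72  122.  ]
[ 513.4  -271.72  122.  ]
scene [array([579.58,  49.78, 168.  ]), array([606.74, 118.73, 168.  ])] [593.16  84.26 168.  ] 74.10365147822257 1.195521003994199
top [array([604.5 , 117.16, 168.  ]), array([576.82,  46.17, 168.  ])] [590.66  81.66 168.  ] 76.19938398786178 -1.9426066705218084
```

```bash
cat > ov.py <<'E'
from fit import *
import sys
def run(P,hk,ey,out,hb=GRIP,flip=False):
    s,t=P["scene"],P["top"]
    R,G=(0,0,255),(0,255,0)
    # eye pose: x,y,z(bar centre),yaw of x axis
    E=[(-4,4,-40,40,-4,4),(-4,4,-40,-32,-76,4),(-4,4,32,40,-76,4)]
    H=[(segs(hk,GRIP),R),(segs(hk,BODY),G)]; I=[(segs(ey,E),R)]
    a=np.vstack([np.hstack([draw(s,150,205,80,60,5,H),draw(t,415,250,80,60,5,H)]),np.hstack([draw(s,340,190,100,75,4,I),draw(t,190,175,100,75,4,I)])])
    cv2.imwrite(out,a)
E
python3 - <<'E'
from ov import *
P=pickle.load(open("P0.pkl","rb"))
run(P,(494.5,-261,0,-0.157),(592,83,168,1.197-np.pi/2),"pics/o1.png")
E
```

```text
(no output)
```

View pics/o1.png

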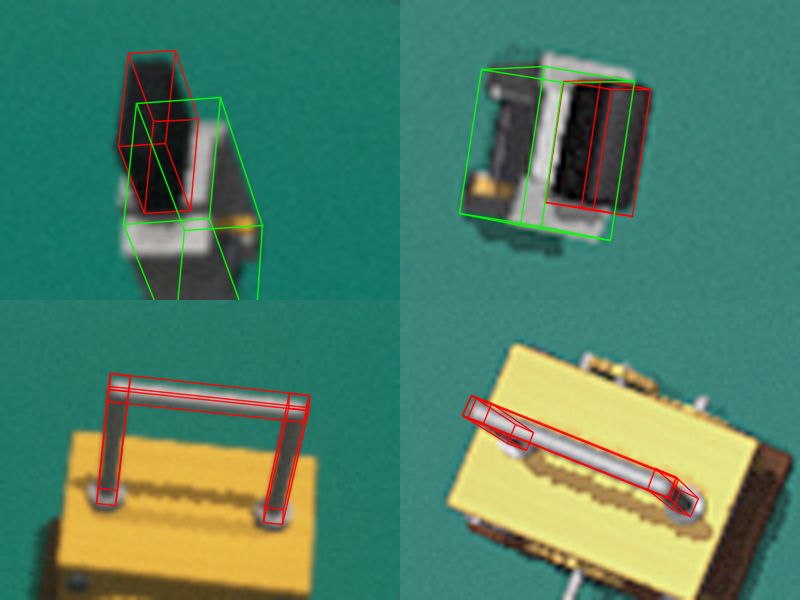

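```bash
python3 - <<'E'
from ov import *
P=pickle.load(open("P0.pkl","rb"))
run(P,(498,-260.5,0,-0.14+np.pi),(592,83,168,1.197-np.pi/2),"pics/o2.png")
E
```

```text
(no output)
```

View pics/o2.png

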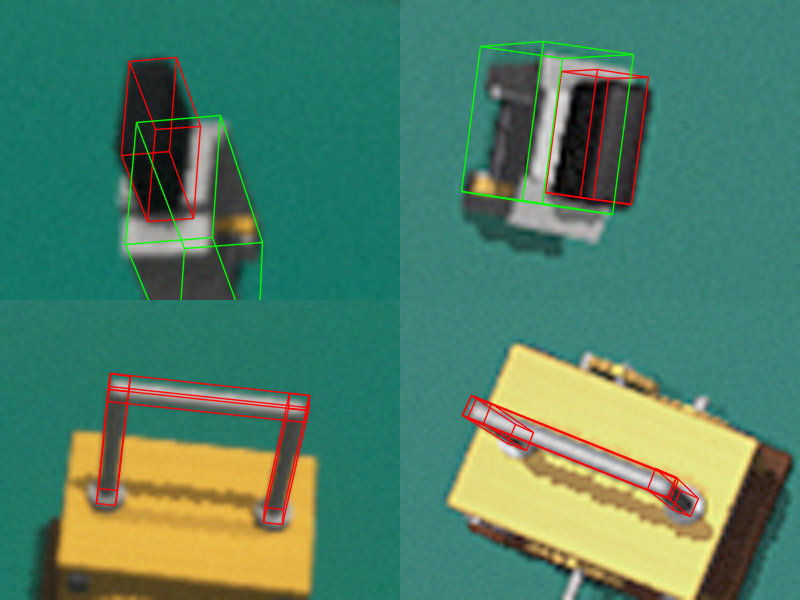

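```bash
python3 - <<'E'
from ov import *
P=pickle.load(open("P0.pkl","rb"))
run(P,(497,-262,0,-0.14),(592,83,168,1.197-np.pi/2),"pics/o3.png")
E
```

```text
(no output)
```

View pics/o3.png

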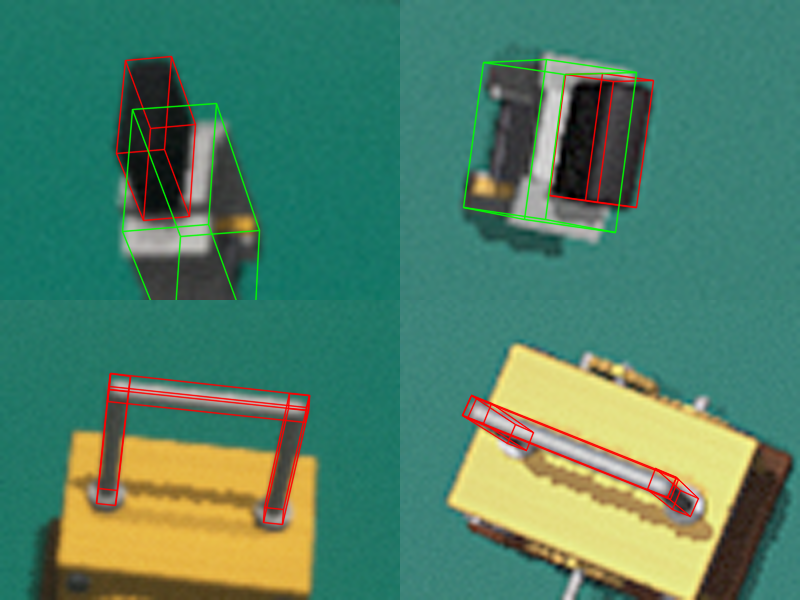

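```bash
cat > plan.py <<'E'
from h import *
from scipy.spatial.transform import Rotation as Ro
np.set_printoptions(precision=3,suppress=True)
def show(pos,yaw,s=None):
    """shift cm in tool axes + roll to bring TCP to pos, with tool y axis along world angle yaw (mod pi)"""
    s=s or telemetry.state(); q=s["tool_rot"]; R=Ro.from_quat([q[1],q[2],q[3],q[0]]).as_matrix()
    d=R.T@(np.array(pos)-s["position"])/10
    y=np.arctan2(R[1,1],R[0,1]); r=-(yaw-y)  # tool z down => roll sense inverted
    r=(r+np.pi/2)%np.pi-np.pi/2
    print("shift",d,"roll",r,"or",r-np.sign(r)*np.pi); return R
E
python3 - <<'E'
from plan import *
s=telemetry.state();print(s["tool_rot"],s["qpos"],bot.tcp_to_grasp)
R=show((497,-262,400),-0.145+np.pi/2,s);print(R)
show((520,200,400),-0.145+np.pi/2,s)
E
```

```text
[ 0.     0.206  0.978 -0.   ] [-1.198  0.468 -0.012  1.603  0.006  1.071 -0.056] 154.70000000000002
shift [-56.051 -68.89    0.47 ] roll -0.2708392244211415 or 2.8707534291686514
[[-0.915  0.404  0.   ]
 [ 0.404  0.915 -0.   ]
 [-0.    -0.    -1.   ]]
shift [-39.492 -25.698   0.469] roll -0.2708392244211415 or 2.8707534291686514
```

Call:
drive_tool(
  targets="-39.5 -25.7 0.5 -0.27; -39.5 -25.7 0.5 -0.27; -39.5 -25.7 0.5 -0.27; -39.5 -25.7 0.5 -0.27; -39.5 -25.7 0.5 -0.27; -39.5 -25.7 0.5 -0.27; -39.5 -25.7 0.5 -0.27; -56 -68.9 0.5 -0.27; -56 -68.9 0.5 -0.27; -56 -68.9 0.5 -0.27",
  grip=1,
  squeeze=60,
)

```text
clock: 1.75
position: [499.5, 38.7, 400.2]
tool_rot: [0.0, 0.073, 0.997, 0.0]
ft_force: [0.2, -0.0, -0.1]
width: 85.4
```

```bash
python3 - <<'E'
from plan import *
s=telemetry.state();print(s["clock"],s["position"],s["qpos"])
R=show((497,-262,400),-0.145+np.pi/2,s)
E
```

```text
1.75 [499.457  38.667 400.231] [-0.302  0.218  0.182  1.977 -0.048  0.95   1.328]
shift [ -4.127 -29.783   0.017] roll -0.0008554867394001686 or 3.1407371668503927
```

Call:
drive_tool(
  targets="-4.1 -29.8 0 0; -4.1 -29.8 0 0; -4.1 -29.8 0 0; -4.1 -29.8 0 0; -4.1 -29.8 0 0; -4.1 -29.8 0 0; -4.1 -29.8 0 0",
)

```text
clock: 2.62
position: [497.0, -259.5, 399.7]
tool_rot: [-0.0, 0.073, 0.997, 0.0]
ft_force: [0.3, -0.5, -0.2]
width: 85.3
```

```bash
python3 - <<'E'
from plan import *
import pickle
P={n:snapshot(n) for n in("scene","top")}
pickle.dump(P,open("P1.pkl","wb"))
save(P["scene"],"scene1.png");save(P["top"],"top1.png")
s=telemetry.state();print(s["clock"],s["position"],s["qpos"])
R=show((497,-262,262),-0.145+np.pi/2,s)
E
```

```text
2.725 [ 497.338 -258.47   399.855] [ 0.135  0.326  0.351  1.85  -0.133  0.989  1.97 ]
shift [-0.018 -0.366 13.785] roll 0.0016679461671271767 or -3.139924707422666
```

View pics/scene1.png

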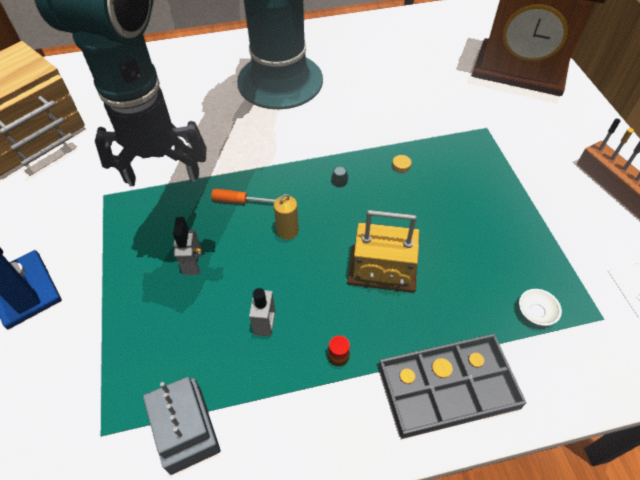

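Call:
drive_tool(
  targets="0 -0.2 6 0; 0 -0.2 10 0; 0 -0.2 13.8 0; 0 -0.2 13.8 0; 0 -0.2 13.8 0",
)

```text
clock: 3.35
position: [497.5, -261.7, 263.3]
tool_rot: [0.001, 0.072, 0.997, -0.0]
ft_force: [-0.5, -0.5, 1.4]
width: 85.5
```

```bash
python3 - <<'E'
from plan import *
import pickle
P={n:snapshot(n) for n in("scene","top")}
a=[P["scene"]["image"][150:300,100:270],P["top"]["image"][205:355,360:530]]
cv2.imwrite("pics/g1.png",cv2.resize(np.hstack(a)[:,:,::-1],None,fx=2.3,fy=2.3,interpolation=cv2.INTER_CUBIC))
s=telemetry.state();print(s["clock"],s["position"],s["ft_force"])
R=show((497,-262,262),-0.145+np.pi/2,s)
E
```

```text
3.45 [ 497.474 -262.028  263.836] [-0.567 -0.534 -0.191]
shift [ 0.048 -0.004  0.183] roll -0.00014864240368384074 or 3.1414440111861093
```

View pics/g1.png

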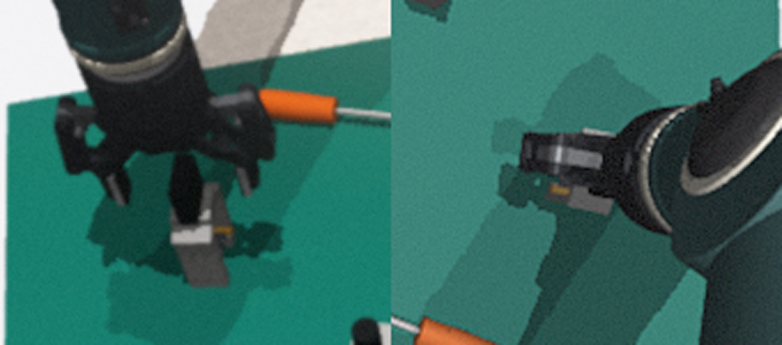

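Call:
drive_tool(
  targets="0 0 0.2 0; 0 0 0.2 0; 0 0 0.2 0; 0 0 0.2 0; 0 0 0.2 0; 0 0 0.2 0; 0 0 0.2 0",
  grip=-1,
  squeeze=80,
)

```text
clock: 4.32
position: [496.8, -262.2, 260.2]
tool_rot: [0.0, 0.073, 0.997, -0.0]
ft_force: [-0.5, -0.3, 4.4]
width: 15.1
```

Call:
drive_tool(
  targets="0 0 -4 0; 0 0 -10 0; 0 0 -16 0; 0 0 -21 0; 0 0 -21 0; 0 0 -21 0",
)

```text
clock: 5.08
position: [496.0, -261.5, 467.8]
tool_rot: [-0.002, 0.073, 0.997, 0.001]
ft_force: [-0.4, 0.0, -5.0]
width: 14.7
```

```bash
python3 - <<'E'
from plan import *
import pickle
P={n:snapshot(n) for n in("scene","top")}
pickle.dump(P,open("P2.pkl","wb"))
a=[P["scene"]["image"][100:300,70:270],P["top"]["image"][205:405,400:600]]
cv2.imwrite("pics/g2.png",cv2.resize(np.hstack(a)[:,:,::-1],None,fx=2,fy=2,interpolation=cv2.INTER_CUBIC))
s=telemetry.state();print(s["clock"],s["position"],s["ft_force"],s["width"],s["qpos"])
R=show((592,83,475),1.197,s)
E
```

```text
5.175 [ 496.135 -261.54   467.19 ] [-0.594 -0.248 -4.213] 15.283850140372628 [ 0.114  0.26   0.377  1.774 -0.104  1.133  1.949]
shift [-4.477 35.482 -0.765] roll 0.22803369906155302 or -2.91355895452824
```

View pics/g2.png

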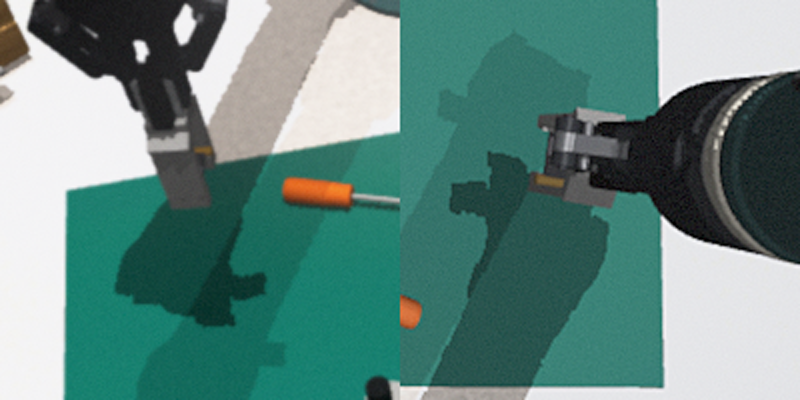

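Call:
drive_tool(
  targets="-0.5 4 -0.8 0.03; -1 9 -0.8 0.06; -1.8 14 -0.8 0.1; -2.5 20 -0.8 0.15; -3.2 26 -0.8 0.2; -4 31 -0.8 0.228; -4.5 34.5 -0.8 0.228; -4.5 35.5 -0.8 0.228; -4.5 35.5 -0.8 0.228; -4.5 35.5 -0.8 0.228",
)

```text
clock: 6.42
position: [592.6, 80.8, 477.2]
tool_rot: [-0.001, 0.187, 0.982, -0.001]
ft_force: [0.4, -0.5, -4.0]
width: 15.1
```

```bash
python3 - <<'E'
from plan import *
from fit import *
P={n:snapshot(n) for n in("scene","top")}
pickle.dump(P,open("P3.pkl","wb"))
s=telemetry.state();print(s["clock"],s["position"],s["ft_force"],s["width"],s["qpos"])
R=show((592,83,475),1.197,s)
p=s["position"]
hk=(p[0],p[1],p[2]-260,1.197-np.pi/2)
E=[(-4,4,-40,40,-4,4)];ey=(592,83,168,1.197-np.pi/2)
I=[(segs(hk,BODY),(0,255,0)),(segs(hk,GRIP),(255,0,0)),(segs(ey,E),(0,0,255))]
cv2.imwrite("pics/e1.png",np.hstack([draw(P["scene"],330,130,130,160,3,I),draw(P["top"],170,130,130,160,3,I)]))
cv2.imwrite("pics/e0.png",np.hstack([draw(P["scene"],330,130,130,160,3,[]),draw(P["top"],170,130,130,160,3,[])]))
E
```

```text
6.525 [592.66  80.91 477.82] [-0.04  0.05 -4.29] 15.153031981836088 [-0.36  0.31  0.22  1.67 -0.07  1.17  1.07]
shift [0.14 0.17 0.28] roll -0.002655116508893718 or 3.138937537080899
```

View pics/e1.png

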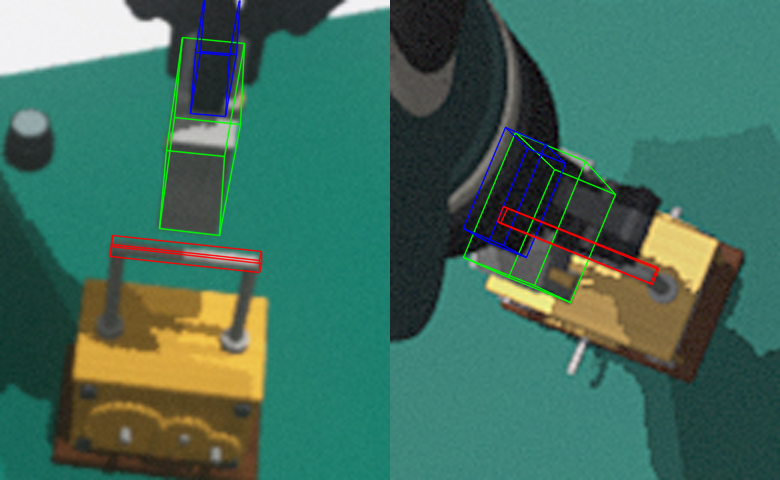

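View pics/e0.png

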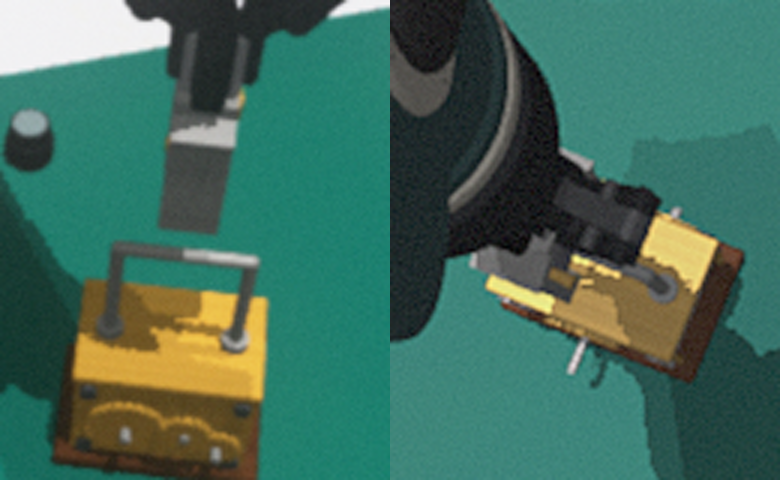

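Call:
drive_tool(
  targets="0.1 0.2 2 0; 0.1 0.2 4 0; 0.1 0.2 5.5 0; 0.1 0.2 6 0; 0.1 0.2 6 0",
)

```text
clock: 7.15
position: [592.7, 84.6, 418.0]
tool_rot: [0.0, 0.186, 0.983, -0.0]
ft_force: [0.3, 0.3, -4.2]
width: 15.3
```

```bash
cat > look.py <<'E'
from plan import *
from fit import *
import sys
P={n:snapshot(n) for n in("scene","top")}
pickle.dump(P,open("P_last.pkl","wb"))
s=telemetry.state();print(s["clock"],s["position"],s["ft_force"],s["width"])
R=show((592,83,475),1.197,s)
cv2.imwrite("pics/"+sys.argv[1],np.hstack([draw(P["scene"],340,160,95,120,4,[]),draw(P["top"],190,150,95,120,4,[])]))
E
python3 look.py e2.png
```

```text
7.25 [592.85  84.79 418.73] [ 0.05  0.25 -5.51] 15.152921568414017
shift [ 0.01 -0.19 -5.63] roll -0.00023301443222489837 or 3.141359639157568
```

View pics/e2.png

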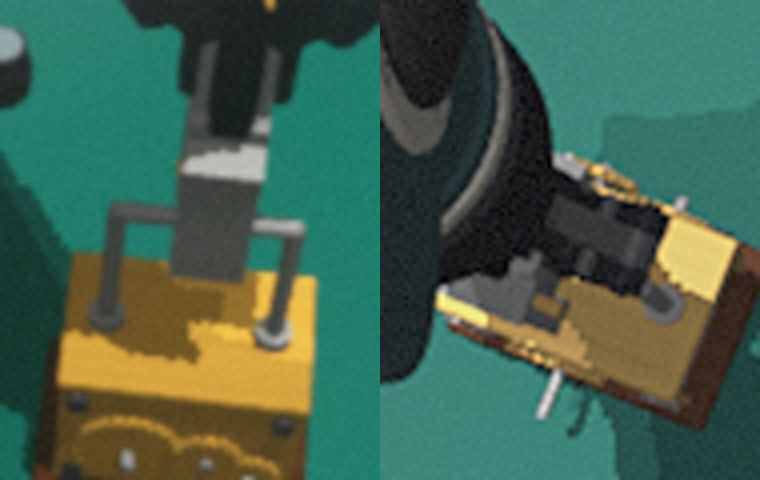

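Call:
drive_tool(
  targets="0 -0.1 1 0; 0 -0.1 2 0; 0 -0.1 2.8 0; 0 -0.1 3.5 0; 0 -0.1 4.2 0; 0 -0.1 4.8 0; 0 -0.1 5.1 0; 0 -0.1 5.1 0; 0 -0.1 5.1 0",
)

```text
clock: 8.38
position: [592.3, 83.9, 367.2]
tool_rot: [0.0, 0.186, 0.983, 0.0]
ft_force: [0.1, -0.1, -4.5]
width: 14.6
```

```bash
python3 look.py e3.png
```

```text
8.475 [592.28  83.94 367.23] [ 0.19  0.04 -4.18] 15.13951285068585
shift [ -0.01  -0.09 -10.78] roll -8.115259297691857e-05 or 3.141511500996816
```

View pics/e3.png

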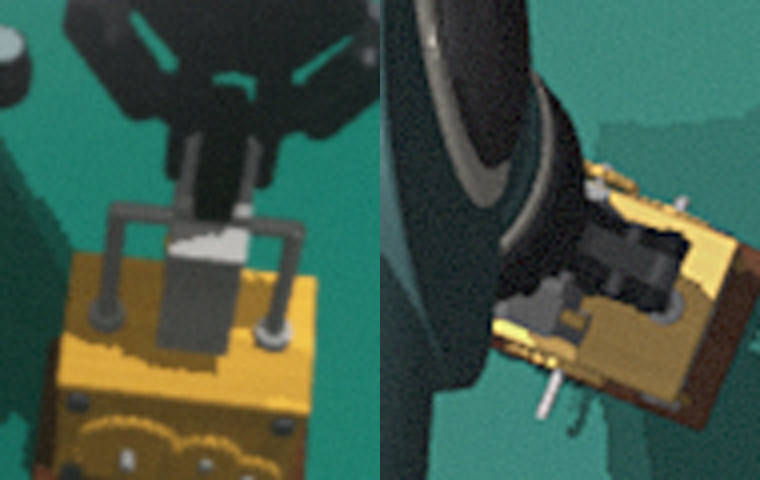

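Call:
drive_tool(
  targets="0 -0.1 0.2 0; 0 -0.1 0.4 0; 0 -0.1 0.5 0; 0 -0.1 0.5 0",
)

```text
clock: 8.98
position: [591.8, 83.0, 361.8]
tool_rot: [-0.0, 0.186, 0.983, -0.0]
ft_force: [-0.7, 0.3, -4.3]
width: 15.2
```

Call:
drive_tool(
  targets="0 0 0.1 0; 0 0 0.2 0; 0 0 0.2 0",
)

```text
clock: 9.35
position: [591.8, 83.0, 359.8]
tool_rot: [-0.0, 0.186, 0.983, -0.0]
ft_force: [0.2, 0.4, -5.2]
width: 15.2
```

Call:
drive_tool(
  targets="0 0 0.1 0; 0 0 0.1 0; 0 0 0.1 0",
)

```text
clock: 9.72
position: [591.8, 83.0, 358.9]
tool_rot: [0.0, 0.186, 0.983, -0.0]
ft_force: [0.7, -0.2, -3.6]
width: 15.1
```

Call:
drive_tool(
  targets="0 0 0.1 0; 0 0 0.1 0; 0 0 0.1 0",
)

```text
clock: 10.1
position: [591.9, 83.0, 358.0]
tool_rot: [0.0, 0.186, 0.983, 0.0]
ft_force: [-0.4, -0.1, -3.3]
width: 14.8
```

```bash
python3 look.py e4.png; python3 - <<'E'
from h import *
import numpy as np
f=[]
s=telemetry.state();print(s["ft_force"],s["ft_torque"],s["effort"])
E
```

```text
10.2 [591.88  83.01 358.03] [ 1.34  0.39 -2.68] 15.267344929763953
shift [ -0.01   0.01 -11.7 ] roll -0.00010021024008777246 or 3.1414924433497053
[ 1.33850117  0.38874303 -2.67978523] [ 0.01557397 -0.06810488  0.01735253] [-3.98525663e-03 -5.02752364e+01  2.61035621e+00 -2.41653728e+01
  1.19397853e-02  3.09053098e-02 -7.54145804e-04]
```

View pics/e4.png

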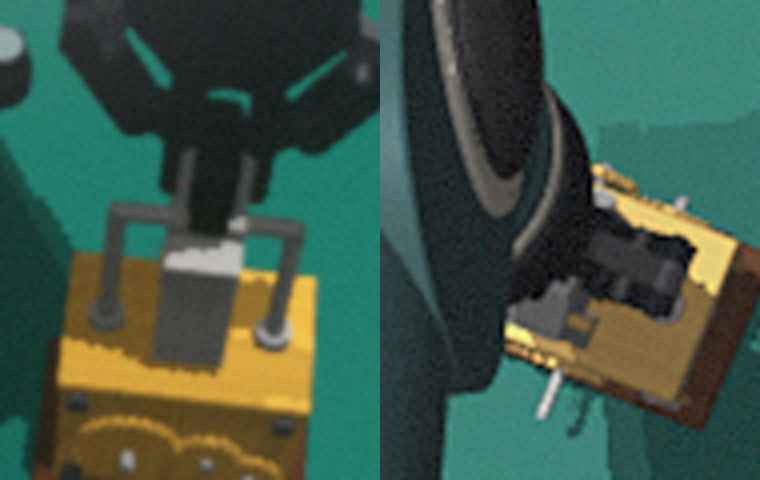

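Call:
drive_tool(
  targets="0 0 0.1 0; 0 0 0.1 0; 0 0 0.1 0",
)

```text
clock: 10.58
position: [591.9, 83.0, 357.9]
tool_rot: [0.0, 0.186, 0.983, 0.0]
ft_force: [-4.2, 0.1, 6.0]
width: 15.1
```

Call:
drive_tool(
  targets="0 0 0 0; 0 0 0 0; 0 0 0 0; 0 0 0 0; 0 0 0 0; 0 0 0 0",
  grip=0.3,
)

```text
clock: 11.32
position: [591.8, 83.0, 356.9]
tool_rot: [0.0, 0.186, 0.983, -0.0]
ft_force: [-0.3, -0.4, -0.2]
width: 55.5
```

```bash
python3 look.py e5.png
```

```text
11.425 [591.83  83.02 356.91] [-0.    0.82 -0.03] 55.57373180687035
shift [ -0.02   0.   -11.81] roll -3.448797930594161e-05 or 3.141558165610487
```

View pics/e5.png

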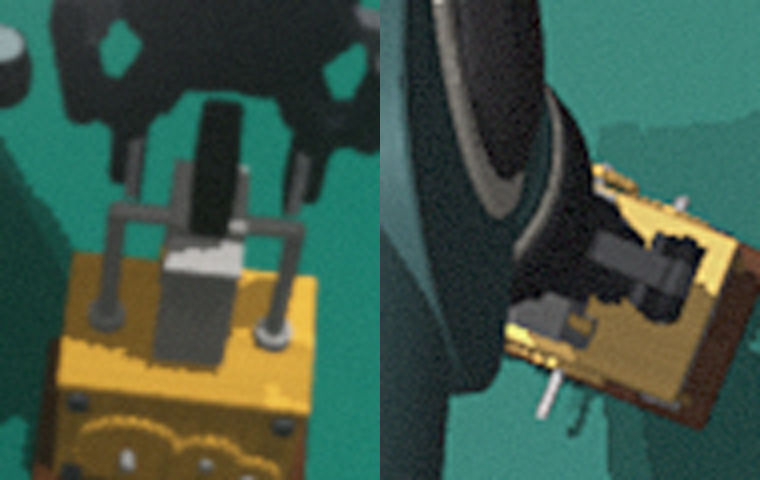

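Call:
drive_tool(
  targets="0 0 -2 0; 0 0 -5 0; 0 0 -10 0; 0 0 -16 0; -4 12 -18 0; -8 18 -18 0; -8 22 -18 0; -8 22 -18 0; -8 22 -18 0",
)

```text
clock: 12.55
position: [747.4, 263.0, 533.1]
tool_rot: [-0.002, 0.183, 0.983, -0.0]
ft_force: [-0.3, -0.7, -0.1]
width: 55.1
```

```bash
python3 look.py e6.png
```

```text
12.65 [746.78 258.55 535.64] [-0.44 -0.95 -0.08] 55.691905923980485
shift [  7.99 -21.98   6.11] roll 4.86239719825754e-05 or -3.1415440296178105
```

View pics/e6.png

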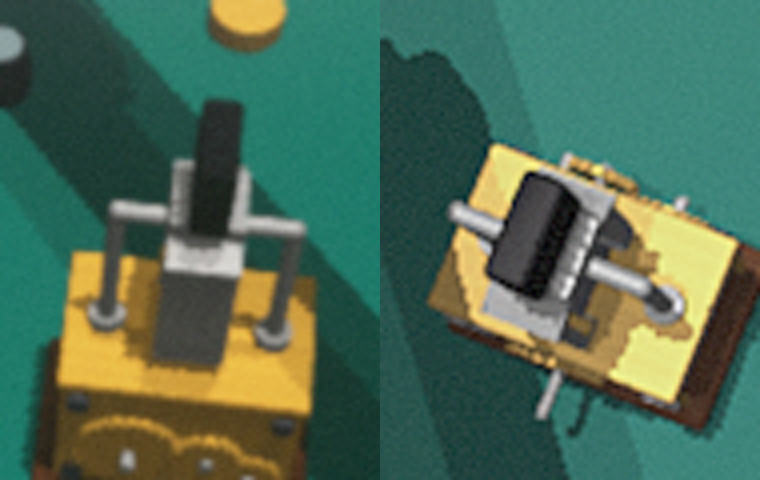

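```bash
python3 - <<'E'
from plan import *
from fit import *
P={n:snapshot(n) for n in("scene","top")}
for n in P:
    for l in("gate","hook_grip"): print(n,l,search_frame(P[n],l)[:2])
hk=(592,83,101,1.197-np.pi/2)
G=[(-20,13,-5,5,14,18)]
I=[(segs(hk,BODY),(0,255,0)),(segs(hk,GRIP),(255,0,0)),(segs(hk,G),(0,0,255))]
cv2.imwrite("pics/e7.png",np.hstack([draw(P["scene"],365,175,50,80,8,I),draw(P["top"],215,175,50,80,8,[])]))
print(proj(P["top"],[[592,83,117]]))
E
```

```text
scene gate []
scene hook_grip [{'xy': [389.6, 219.8], 'conf': 0.9}]
top gate []
top hook_grip [{'xy': [235.2, 215.8], 'conf': 0.84}]
[[237.84 215.4 ]]
```

View pics/e7.png

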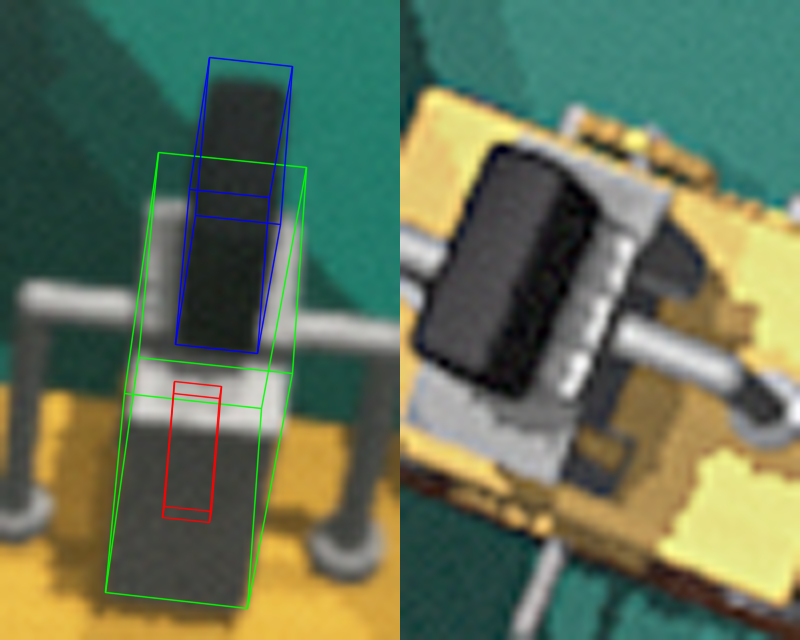

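```bash
python3 - <<'E'
from h import *
print(telemetry.state()["clock"]); print(finish_job())
E
```

```text
12.95
the job is handed in; nothing more can be done
None
```

The snap hook is on the lifting eye's crossbar and hanging freely. I handed the job in at 12.95 s of the 37 s allowed.

I pinched the black grip across its 16 mm and lifted the hook. I turned it to line up with the crossbar and pressed it straight down until the crook met the bar. I then let go and moved the arm clear.

**What the last checks showed:**
- **Seating:** with the hook fully down, the vertical wrist force went from about -4 N (the hook's weight) to +6 N, so the bar was touching the crook. That is well past the point where the gate clears the bar.
- **Hanging:** after release the pictures show the hook upright on the bar, held clear of the brass plate. The leg ends match a height of about 101 mm, as expected for hanging. The force on the tool was near zero.

**What did not fully agree:**
- **Gate not seen:** the gate detector found nothing in either final picture, because the hook hides it. That it sprang shut is inferred from the seating depth and from the force returning to just the hook's weight once past the gate. I did not tug the hook to test it.
- **Seating height:** contact came about 3 mm lower by the arm's position than the nominal figures predicted.
- **Shoulder outline:** the drawn outline sat a few pixels off the hook's steel shoulders and grip.

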